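# Square a plaster mould half in the corner of a marking-out board

### The arm

A 6-joint arm with a two-finger parallel gripper is mounted at the origin on a cart in front of the work surface, level with it; the furniture and walls round the work are solid. World frame = base frame: x ahead of the robot, y to its left, z up, the work surface at z = 0. Lengths are in mm, angles in rad, forces in N, time in s.
With the tool pointing down it reaches from about 350 to 875 mm from the base axis. Payload 4.2 kg.
Tool frame: the origin (TCP) lies between the finger pads; the fingertips stand 25 mm ahead of it and the grasp point (between the pads) lies 6 mm ahead of it; z points along the fingers, y is the line along which they close (so a half turn about z gives the same grasp; the last joint's range is limited). The gripper opens to 85 mm and grips with 20 to 120 N. Pads are 22 mm wide; open, the fingers measure 114 mm over their backs; the gripper's body (76 mm by 85 mm) begins 54 mm behind the grasp point. The pads swing forward as they close: fully open they stand 13 mm farther back than shut.
Start: joints at [0.259, 0.385, 0.008, 0, -1.194, -0.259], TCP at [624.979, 0.025, 256.312] pointing down, gripper open.
Joint ranges: [-3.14, 3.14], [-1.21, 2.06], [-1.07, 1.41], [-3.16, 2.05], [-2.99, -0.16], [-3.1, 3.1]. Speed limits (rad/s): [2.79, 2.79, 3.14, 3.14, 3.14, 3.14].

### API

Orientations are given as a unit quaternion [x, y, z, w].
In Python, from bench import arm gives the robot as it stands.
- The arm moves only by the shell command python3 -m pendant 'ROWS'. ROWS is JSON, a list of rows, each a list of 7 numbers: the shift along the tool's x, y, z in m, then the turn, a rotation vector about the tool's x, y, z in degrees, then the finger opening in m, from 0 to 0.0854. In form: [[x, y, z, wx, wy, wz, fingers], ...]. A call has 1 to 12 rows; each row shifts and turns the commanded pose from where the row before left it, along the tool's axes as they then stand; what a row does not reach is not made up. A row lasts 1/10 s, in which the tool goes at most 50 mm and 8.59 degrees, less where a joint would pass 70% of its speed; a pose out of reach is approached as far as the arm can. A call is refused whole if a number of a shift passes 0.05 or a number of a turn 8.59, either way. A call with a gripper value outside its range is refused whole. The fingers move at their own pace and stop on an object; the grip force is fixed at half the most. Time passes only in rows, so rows that do not move let the fingers close. It gives the time, the measured TCP pose, the force, the opening and the grip force at its end, in the units of the state.
- arm.read_state(): the state, without advancing time (a new reading comes with each control period).
- arm.get_image(name): name is "scene" or "side" or "wrist"; returns a dict with "image" (384x512x3 uint8, red, green, blue), "fx", "fy", "cx", "cy" (pixels), "xyz" and "rotation" of the camera in the world. Camera axes: x right, y down, z forward; pixel columns grow to the right and rows downward; lengths in mm; the calibration is good to about 2 mm. A picture is of the moment at which its call begins. There is no depth.
- arm.job_done(): hands the job in; it is judged then, once.
The state is a dict: "clock": time; "joints": joint angles; "joint_vel": joint speeds; "joint_efforts": joint torques, N m; "position": TCP position; "ee_rot": TCP orientation; "contact_force": force on the tool from outside, world axes, zero at the start; "wrist_torque": the same for the moment, N m; "gripper_width": finger opening in mm; "grasp_force": force on a finger pad.
Only numpy, scipy, OpenCV 4.12 (cv2) and the standard library are available. Lean on these libraries where they do the work, as an engineer would, in place of code of your own. Each camera call takes 0.05 s, during which the arm holds its last target. There are 200 camera calls.

### The job

Set the blue end stop over the two steel pegs of the plywood board so that it sits fully down on the board, and let go of it. Then take the white plaster mould half, stand it flat on the board and push it into the corner, with a long side flush against the dark fixed rail and an end flush against the blue stop, and finish while still holding it there, pressed against both at once, so that it can be marked out. Leave the grey bowl and the white pot where they stand.

Things in the scene. Friction and masses are not known exactly. Their poses are not given: they have to be found in the camera images.
- board: Plywood marking-out board, fixed to the table, 220 (its x) x 200 (its y) x 18 mm; origin at the centre of its underside on the table, z up, so its top is at z = 18 mm. Two upright steel pegs stand at board (x, y) = (-45, -60) and (+45, -60) mm: diameter 10 mm, 18 mm high above the board, the upper 7 mm tapering to a 4 mm tip.
- rail: Dark wooden rail fixed on the board near its far (+x) edge, 30 (x) x 190 (y) x 22 mm high; origin at the centre of its underside, on the board's top at board (93, 0) mm, axes as the board's. Its inner face looks to the board's -x and lies at board x = +78 mm. Friction of mould on rail, stop and board about 0.5 to 0.72.
- peg_mid (a point): Point on the board's top midway between the two pegs, where the centre of the end stop's underside belongs; axes as the board's.
- corner (a point): Point on the board's top in the corner where the rail's inner face and the seated end stop's inner face (the one looking to the board's +y) meet: board (78, -45) mm; axes as the board's. The mould belongs on its -x, +y side.
- end_stop: Loose blue wooden bar, about 0.1 kg, 140 (its x) x 30 (its y) x 22 mm high, origin at the centre of its underside, lying flat on the table. Two upright through holes, 13 mm in diameter, on its long axis at x = -45 and +45 mm; it fits either way round. Seated, it lies along the board's x with its underside on the board, with up to 1.5 mm of play.
- mould: Loose white plaster mould half, about 0.3 kg, 62 (its x) x 84 (its y) x 52 mm high, origin at the centre of its underside, standing on the table; a round hollow 36 mm across, 24 mm deep in its top and four keys 4 mm high. In the corner its y lies along the board's y, either way round; gripped high across the 62 mm, the fingers pass over the 22 mm high stops.
- slip_bowl: Grey stoneware bowl, 124 mm across, 50 mm high, loose, origin at the centre of its underside; a bystander.
- white_pot: Small white plastic pot, 68 mm across, 40 mm high, loose, origin at the centre of its underside; a bystander.
Mind the look-alikes: they are no part of the job. What is shaped like the mould but orange or yellow is not meant.

How it is judged (in metres and radians):
On the way, in this order (a step that is already met when the one before it is completed fails the run):
1. the end stop sits fully down on its two pegs and is let go (z of end_stop in the frame of peg_mid between -0.003 and 0.003 m and horizontal distance between end_stop and peg_mid below 0.005 m and angle between the x axis of end_stop and the x axis of board, either way round below 0.06 rad and angle between end_stop's own z axis and vertical below 0.05 rad and contact force between the fingers and end_stop below 0.2 N), for 0.2 s.
2. the mould is pressed against the rail and the end stop at once (contact force between mould and rail above 1 N and contact force between mould and end_stop above 1 N and contact force between the fingers and mould above 1 N and x of mould in the frame of corner between -0.036 and -0.026 m and y of mould in the frame of corner between 0.037 and 0.047 m and z of mould in the frame of corner between -0.003 and 0.003 m and angle between the y axis of mould and the y axis of board, either way round below 0.05 rad and angle between mould's own z axis and vertical below 0.05 rad), for 0.3 s.
At the end, for the whole second after the job is handed in: Mould still held (over 1 N) and pressed on rail and end stop, over 1 N each; within 5 mm of its place in the corner, 3 mm of flat on the board, 0.05 rad of square and upright, at rest; end stop still down on its pegs (3 mm in height, 5 mm sideways, 0.06 rad) (all of step 2 and linear speed of mould below 0.02 m/s and z of end_stop in the frame of peg_mid between -0.003 and 0.003 m and horizontal distance between end_stop and peg_mid below 0.005 m and angle between the x axis of end_stop and the x axis of board, either way round below 0.06 rad and angle between end_stop's own z axis and vertical below 0.05 rad); the arm keeps its last pose, push and grip.
It fails at once if the bowl is moved more than 20 mm (distance of slip_bowl from where it was at the start of the episode above 0.02 m).
It fails at once if the pot is moved more than 20 mm (distance of white_pot from where it was at the start of the episode above 0.02 m).
It also fails if it takes over 72 s, if anything falls off the work surface, if the arm or the gripper's body presses on something with over 40 N, if the wrist force passes 120 N, or if a joint passes its speed limit or range.

## Working session

There is one attempt and no reset: what is moved stays moved. The work goes in short steps, Python scripts to look and compute and a shell command to move; the robot and the scene stay as the last step left them, time stands still between calls to the robot, and variables do not carry over. Pictures are saved under pics/ and viewed, at most 10 in all, crops included, and the job is handed in when it is done.

```bash
mkdir -p pics; ls
cat > h.py <<'E'
import numpy as np, cv2, sys
from bench import arm
from scipy.spatial.transform import Rotation as R
def grab(n,f):
    d=arm.get_image(n); cv2.imwrite('pics/'+f+'.png',d['image'][:,:,::-1]); np.save('pics/'+f+'.npy',d,allow_pickle=True); return d
def load(f): return np.load('pics/'+f+'.npy',allow_pickle=True).item()
def rot(d):
    r=np.array(d['rotation'],float); return r if r.shape==(3,3) else R.from_quat(r).as_matrix()
def ray(d,u,v):
    return rot(d)@np.array([(u-d['cx'])/d['fx'],(v-d['cy'])/d['fy'],1])
def plane(d,u,v,z):
    r=ray(d,u,v); o=np.array(d['xyz'],float); return o+r*(z-o[2])/r[2]
def proj(d,p):
    c=rot(d).T@(np.array(p,float)-np.array(d['xyz'])); return np.array([d['fx']*c[0]/c[2]+d['cx'],d['fy']*c[1]/c[2]+d['cy']])
def tri(d1,p1,d2,p2):
    o1,o2=np.array(d1['xyz'],float),np.array(d2['xyz'],float);a=ray(d1,*p1);b=ray(d2,*p2)
    s=np.linalg.lstsq(np.stack([a,-b],1),o2-o1,rcond=None)[0]
    return (o1+a*s[0]+o2+b*s[1])/2,np.linalg.norm(o1+a*s[0]-o2-b*s[1])
E
python3 - <<'E'
from h import *
ims=[grab(n,n+'0') for n in ('scene','side','wrist')]
for d in ims: print({k:(np.round(v,3).tolist()) for k,v in d.items() if k!='image'})
cv2.imwrite('pics/m0.png',cv2.resize(np.vstack([np.hstack([ims[0]['image'],ims[1]['image']])])[:,:,::-1],(800,300)))
print(arm.read_state())
E
```

```text
pics
{'fx': 408.207, 'fy': 408.207, 'cx': 254.979, 'cy': 190.435, 'xyz': [-361.503, 574.315, 1112.688], 'rotation': [-0.475, 0.791, -0.33, 0.198]}
{'fx': 477.899, 'fy': 477.899, 'cx': 253.294, 'cy': 192.208, 'xyz': [-188.859, -1111.269, 658.474], 'rotation': [0.804, -0.23, 0.159, -0.525]}
{'fx': 286.567, 'fy': 286.567, 'cx': 255.712, 'cy': 190.165, 'xyz': [624.595, -69.039, 372.961], 'rotation': [0.0, 0.99, 0.138, -0.002]}
{'clock': 0.15, 'joints': array([ 2.58598720e-01,  3.85403859e-01,  7.01000140e-03, -3.64159113e-04,
       -1.19399479e+00, -2.58629287e-01]), 'joint_vel': array([ 0.00214957, -0.00242607,  0.0046284 ,  0.00113969,  0.00030905,
        0.00013732]), 'joint_efforts': array([-6.03353892e-04, -3.92678475e+01,  1.88581592e+01,  4.18858320e+00,
       -3.39302780e-03,  5.70479813e-06]), 'position': array([6.24632866e+02, 2.82263074e-02, 2.55484088e+02]), 'ee_rot': array([-7.07048269e-01,  7.07164820e-01,  5.46582100e-04, -6.03132329e-04]), 'contact_force': array([-0.32630047,  0.12983114,  0.08472042]), 'wrist_torque': array([ 0.04169416, -0.03617374, -0.02564869]), 'grasp_force': 0.0, 'gripper_width': 85.20818285046244}
```

View pics/scene0.png

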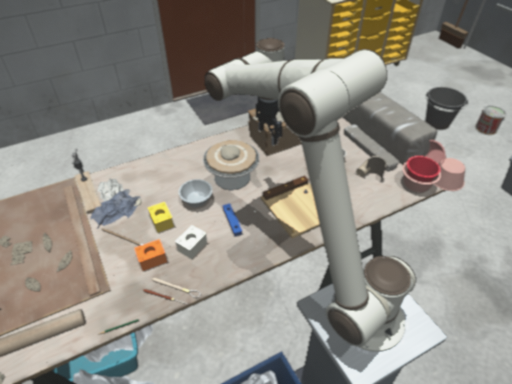

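View pics/side0.png

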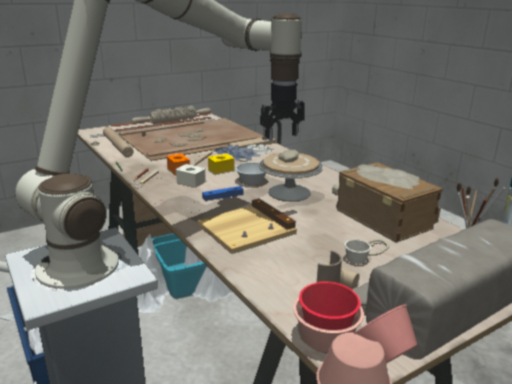

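The scene view shows the blue stop at about (232,219), the white mould at (191,240), the bowl at (195,193), and the board partly hidden by the arm at (295,208). The side view shows the stop at (222,193), the mould at (190,176), and the board at (248,228) with its pegs at (245,235) and (264,231) and the rail at (272,213).

Run:
```python
from h import *
s,d=load('scene0'),load('side0')
for n,a,b in [('stop',(232,219),(222,193)),('mould',(191,240),(190,176)),('bowl',(195,193),(252,173))]: print(n,*tri(s,a,d,b))
for p in [(245,235),(264,231),(203,223),(237,250),(295,231),(256,203),(294,226)]: print(p,plane(d,*p,18))
```

```text
stop [528.08411666 193.01813509  11.80746094] 3.372649340275847
mould [492.51931831 361.27134347  26.07722663] 9.929326377031817
bowl [694.75066338 265.46618314  28.55203385] 5.454411830615721
(245, 235) [ 431.30199877 -110.96558155   18.        ]
(264, 231) [ 489.96807313 -118.58516691   18.        ]
(203, 223) [364.29172923  14.60348075  18.        ]
(237, 250) [ 370.16101671 -170.23317476   18.        ]
(295, 231) [ 565.72047525 -164.03631237   18.        ]
(256, 203) [573.38863362  52.93095677  18.        ]
(294, 226) [ 581.86791129 -137.85004727   18.        ]
```

View pics/wrist0.png

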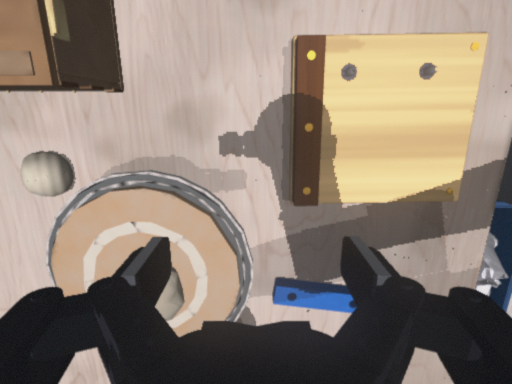

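The wrist view has its right along world -x and its up along world -y. The board spans about (293..487, 35..205), with pegs at (349,72) and (428,71), the rail on the left and the stop at about (315,298).

```bash
python3 -m pendant '[[0.0,0.048,-0.01,0,0,0,0.085],[0.0,0.048,-0.01,0,0,0,0.085],[0.0,0.048,0,0,0,0,0.085],[0,0,0,0,0,0,0.085],[0,0,0,0,0,0,0.085]]'; python3 -c "
from h import *
grab('wrist','w1')"
python3 -m pendant '[[-0.048,-0.02,0,0,0,0,0.085],[-0.048,-0.02,0,0,0,0,0.085],[-0.048,0,0,0,0,0,0.085],[-0.048,0,0,0,0,0,0.085],[-0.048,0,0,0,0,0,0.085],[0,0,0,0,0,0,0.085],[0,0,0,0,0,0,0.085]]'; python3 -c "
from h import *
grab('wrist','w2')
a=load('w1')['image'];b=load('w2')['image'];cv2.imwrite('pics/m1.png',cv2.resize(np.hstack([a,b])[:,:,::-1],(800,300)))"
```

```text
clock: 0.65
position: [480.2, -0.1, 276.9]
ee_rot: [0.707, -0.707, 0.0, -0.001]
contact_force: [0.8, 0.6, -0.2]
gripper_width: 84.7
grasp_force: 0.0
clock: 1.4
position: [520.2, 238.0, 275.0]
ee_rot: [0.708, -0.706, -0.0, 0.001]
contact_force: [-1.0, -1.0, -0.2]
gripper_width: 84.8
grasp_force: 0.0
```

View pics/m1.png

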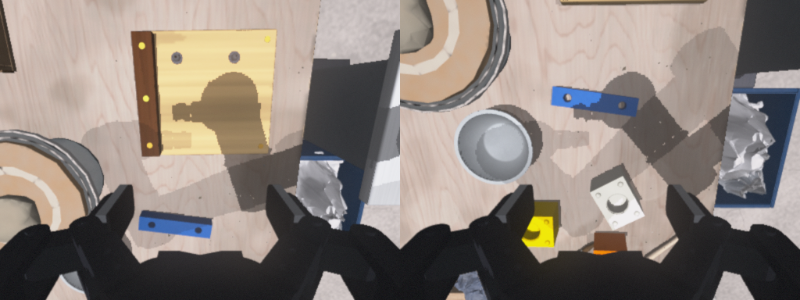

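Left half (w1): the board spans (134..277, 30..157) with pegs at (177,58) and (234,57), and the stop is at (175,225). Right half (w2): the stop is at (594,101) with holes at (568,98) and (622,105), the mould top is at (614,203), and the bowl is at (497,145).

```bash
cat > seg.py <<'E'
from h import *
def blobs(m,mn,mx,box):
    u0,v0,u1,v1=box; k=np.zeros_like(m);k[v0:v1,u0:u1]=m[v0:v1,u0:u1]
    n,l,s,c=cv2.connectedComponentsWithStats(k)
    return [(s[i][4],c[i].round(1).tolist(),s[i][:4].tolist()) for i in range(1,n) if mn<s[i][4]<mx]
def blue(d):
    h=cv2.cvtColor(d['image'],cv2.COLOR_RGB2HSV); return cv2.inRange(h,(100,120,60),(125,255,255))
E
python3 - <<'E'
from seg import *
w0,w1,w2=load('wrist0'),load('w1'),load('w2')
for d,box in [(w1,(150,260,290,310)),(w2,(180,100,320,155))]:
    m=blue(d); print('blue',blobs(m,200,9e9,box))
    g=d['image'].astype(int); dark=((g.sum(2)<130)*255).astype('uint8'); print(' dark',blobs(dark,5,400,box))
for d,box in [(w0,(335,55,445,90)),(w1,(210,55,330,95))]:
    g=cv2.cvtColor(d['image'],cv2.COLOR_RGB2HSV); m=((g[:,:,1]<100)*255).astype('uint8'); print('peg',blobs(m,20,2000,box))
def up(d,box,k):
    u0,v0,u1,v1=box; return cv2.resize(d['image'][v0:v1,u0:u1],None,fx=k,fy=k,interpolation=cv2.INTER_CUBIC)
a=up(w1,(170,262,290,312),5); b=up(w2,(190,100,310,150),5)
c=up(w1,(210,50,330,100),5)
m=up(w2,(220,210,320,300),2)
cv2.imwrite('pics/m2.png',cv2.resize(np.vstack([np.hstack([a,b]),np.hstack([c,cv2.resize(up(w2,(220,215,320,305),5),(600,540))[:250+0].copy()*0+c[:250]])])[:250][:,:,::-1],None,fx=.66,fy=.66))
top=np.hstack([a,b]); mm=cv2.resize(w2['image'][215:305,210:330],(600,450),interpolation=cv2.INTER_CUBIC)
cc=np.vstack([c,np.zeros((200,600,3),'uint8')])
cv2.imwrite('pics/m2.png',cv2.resize(np.vstack([top,np.hstack([cc,mm])])[:,:,::-1],(800,467)))
E
```

```text
blue [(np.int32(1499), [223.3, 290.2], [178, 277, 93, 28])]
 dark []
blue [(np.int32(2327), [247.6, 129.1], [194, 111, 111, 38])]
 dark []
peg []
peg []
```

View pics/m2.png

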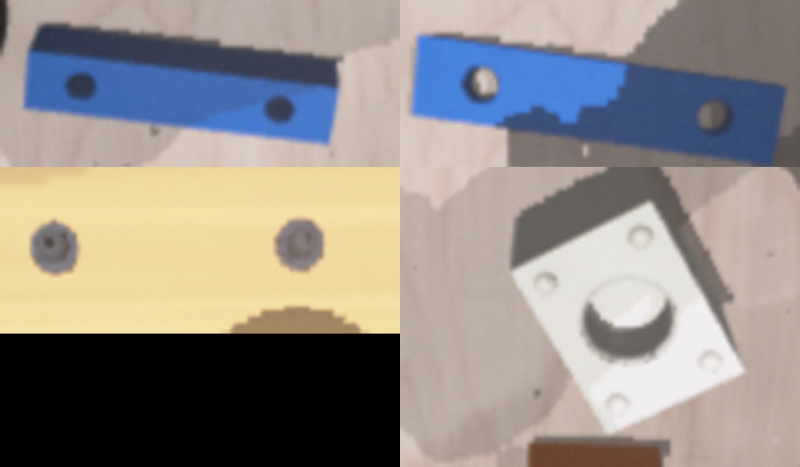

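The crops show both stop holes clearly in w1 and w2, the peg blobs in w1, and the mould's top-face corners in w2 at about (285,225), (313,276), (273,294) and (244,245).

Run:
```python
from seg import *
w0,w1,w2,sc,sd=[load(x) for x in('wrist0','w1','w2','scene0','side0')]
def holes(d,box):
    u0,v0,u1,v1=box; m=blue(d)[v0:v1,u0:u1]
    cs,h=cv2.findContours(m,cv2.RETR_CCOMP,cv2.CHAIN_APPROX_NONE)
    r=[]
    for c,hh in zip(cs,h[0]):
        if hh[3]>=0 and len(c)>10: e=cv2.fitEllipse(c); r.append(np.array(e[0])+[u0,v0])
    return sorted(r,key=lambda x:x[0])
H1=holes(w1,(160,262,300,315));H2=holes(w2,(185,100,320,155));print(H1,H2)
def pegs(d,box):
    u0,v0,u1,v1=box; g=d['image'].astype(int); m=((g[:,:,2]>0.8*g[:,:,0])*255).astype('uint8')
    return sorted([b[1] for b in blobs(m,40,2000,box)])
P0=pegs(w0,(335,55,445,90));P1=pegs(w1,(212,55,330,92));print(P0,P1)
for a,b in zip(H1,H2): print('hole',*tri(w1,a,w2,b), plane(w1,*a,22),plane(w2,*b,22))
for a,b in zip(P0,P1): print('peg',*tri(w0,a,w1,b), plane(w0,*a,27),plane(w1,*b,27))
C=[(285,225.5),(313.5,275.9),(273,294.5),(243.6,245.3)]
q=np.array([plane(w2,*c,52)[:2] for c in C]);print(q,q.mean(0),[np.linalg.norm(q[i]-q[i-1]) for i in range(4)])
# mould in scene/side: predicted top corners
for n,d in(('scene',sc),('side',sd)): print(n,[proj(d,[*p,52]).round().tolist() for p in q])
# mould extreme silhouette points in scene and side
for d,box in((sc,(170,220,212,262)),(sd,(172,160,210,192))):
    u0,v0,u1,v1=box;h=cv2.cvtColor(d['image'],cv2.COLOR_RGB2HSV);m=cv2.inRange(h,(0,0,170),(180,28,255));k=m[v0:v1,u0:u1]
    c=max(cv2.findContours(k,0,2)[0],key=cv2.contourArea)
    a=cv2.approxPolyDP(c,2.5,True)[:,0]+[u0,v0];print(a.tolist())
# board edges: yellow mask & rail in w1
for d in(w0,w1):
    h=cv2.cvtColor(d['image'],cv2.COLOR_RGB2HSV);m=cv2.inRange(h,(15,70,60),(32,255,255))
    c=max(cv2.findContours(m,0,2)[0],key=cv2.contourArea);print('board',cv2.approxPolyDP(c,5,True)[:,0].tolist(),[plane(d,*p[0],18)[:2].round(1).tolist() for p in cv2.approxPolyDP(c,5,True)])
```

```text
[array([193.96419144, 287.39554977]), array([253.42340088, 294.15856171])] [array([214.50614357, 124.671772  ]), array([283.93341827, 134.34180832])]
[[348.6, 71.7], [427.0, 70.4]] [[225.9, 73.8], [299.5, 72.7]]
hole [571.71126023 188.00685132  22.22122066] 0.7133876562427764 [572.12587923 188.13076594  22.        ] [571.38678531 188.07581672  22.        ]
hole [483.26840116 200.00503517  21.6767587 ] 0.14902492450733676 [483.19263599 199.79006134  22.        ] [483.37446925 199.96498383  22.        ]
peg [ 516.44092532 -110.10410344   18.43937405] 0.008355873531613236 [ 519.05259713 -109.10840694   27.        ] [ 515.60977861 -109.17641058   27.        ]
peg [ 426.56953515 -111.39358023   19.1211581 ] 0.08344837796366034 [ 430.97714793 -110.4915673    27.        ] [ 427.68922244 -110.46627115   27.        ]
[[481.71490756 312.45505372]
 [441.03685128 385.73955032]
 [495.22602751 414.844509  ]
 [535.00503221 340.35185222]] [488.24570464 363.34774132] [np.float64(60.150384468468836), np.float64(83.81719218251297), np.float64(61.51069371026173), np.float64(84.4483577646392)]
scene [[205.0, 233.0], [189.0, 250.0], [175.0, 242.0], [192.0, 226.0]]
side [[194.0, 173.0], [175.0, 169.0], [185.0, 164.0], [204.0, 168.0]]
[[170, 230], [170, 246], [176, 242], [190, 249], [205, 234], [207, 240], [211, 239], [211, 220], [174, 220], [176, 226]]
[[205, 169], [193, 164], [177, 169], [192, 173]]
board [[488, 34], [326, 35], [318, 203], [457, 200]] [[363.8, -149.4], [544.9, -148.3], [542.2, 49.3], [361.1, 45.4]]
board [[352, 37], [193, 40], [205, 197], [343, 194]] [[365.8, -150.9], [554.6, -147.6], [549.6, 47.8], [360.2, 43.3]]
```

```bash
python3 -m pendant '[[0,0,0,0,0,-8.5,0.06],[0,0,0,0,0,-8.5,0.06],[0,0,0,0,0,-8.5,0.06],[0,0,0,0,0,-8.5,0.06],[0,0,0,0,0,-8.5,0.06],[0,0,0,0,0,-8.5,0.06],[0,0,0,0,0,-8.5,0.06],[0,0,0,0,0,-8.5,0.06],[0,0,0,0,0,-8.5,0.06],[0,0,0,0,0,-5.8,0.06],[0,0,0,0,0,0,0.06],[0,0,0,0,0,0,0.06]]'
cat > go.py <<'E'
from h import *
# go.py x y z yaw_deg(of tool y axis) -> remaining shift in tool axes + turn
def go(x,y,z,yaw):
    s=arm.read_state();M=R.from_quat(s['ee_rot']).as_matrix();p=s['position']
    print('pos',p.round(1),'tool y yaw',np.degrees(np.arctan2(M[1,1],M[0,1])).round(2),'tilt',np.degrees(np.arccos(-M[2,2])).round(2),'w',round(s['gripper_width'],1),'F',s['contact_force'].round(1),'g',round(float(s['grasp_force']),1))
    print('shift m',(M.T@(np.array([x,y,z])-p)/1000).round(4))
    t=np.degrees(np.arctan2(M[1,1],M[0,1])); dd=(yaw-t+90)%180-90
    print('turn wz',round(-dd,2))
go(*map(float,sys.argv[1:]))
E
python3 go.py 527.4 194 30 82.3
```

```text
clock: 2.65
position: [519.8, 235.4, 276.3]
ee_rot: [0.998, -0.069, 0.0, 0.0]
contact_force: [-0.7, 0.0, -0.4]
gripper_width: 60.1
grasp_force: 0.0
pos [519.8 235.4 276.3] tool y yaw -97.92 tilt 0.0 w 60.1 F [-0.7  0.  -0.4] g 0.0
shift m [0.0132 0.0399 0.2463]
turn wz -0.22
```

```bash
python3 -m pendant '[[0.0132,0.04,0,0,0,0,0.06],[0,0,0.05,0,0,0,0.06],[0,0,0.05,0,0,0,0.06],[0,0,0,0,0,0,0.06],[0,0,0,0,0,0,0.06]]'; python3 go.py 527.4 194 30 82.3; python3 -c "
from h import *
grab('wrist','w3')"
```

```text
clock: 3.15
position: [527.9, 194.7, 177.0]
ee_rot: [0.998, -0.067, 0.0, 0.001]
contact_force: [-0.6, 0.8, 1.5]
gripper_width: 59.8
grasp_force: 0.0
pos [527.9 194.7 177. ] tool y yaw -97.73 tilt 0.08 w 59.8 F [-0.6  0.8  1.5] g 0.0
shift m [-0.0005  0.0006  0.147 ]
turn wz -0.03
```

View pics/w3.png

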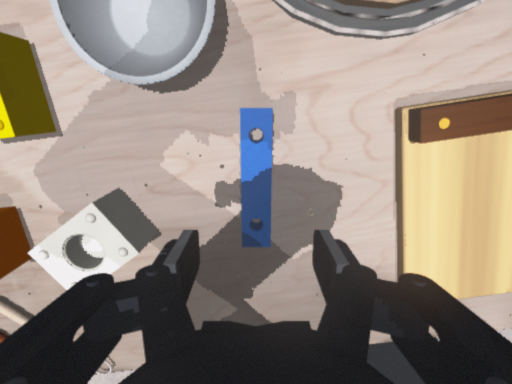

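The stop lies centred and aligned between the fingers, with its holes at (257,135) and (256,224), so I'll descend and grip.

```bash
python3 -c "
from h import *
d=load('w3');print(plane(d,257,135,22),plane(d,256,224,22))"
python3 -m pendant '[[0,0,0.049,0,0,0,0.06],[0,0,0.049,0,0,0,0.06],[0,0,0.035,0,0,0,0.06],[0,0,0.014,0,0,0,0.06],[0,0,0,0,0,0,0.06],[0,0,0,0,0,0,0.06]]'; python3 go.py 527.4 194 30 82.3
```

```text
[572.49589015 187.42358801  22.        ] [483.61059009 200.39938562  22.        ]
clock: 3.8
position: [529.3, 196.4, 31.8]
ee_rot: [0.998, -0.067, 0.002, -0.001]
contact_force: [0.5, 1.0, -0.2]
gripper_width: 59.7
grasp_force: 0.0
pos [529.3 196.4  31.8] tool y yaw -97.65 tilt 0.29 w 59.7 F [ 0.5  1.  -0.2] g 0.0
shift m [-0.0015  0.0027  0.0018]
turn wz 0.05
```

```bash
python3 -m pendant '[[-0.001,0.002,0.001,0,0,0,0.06],[0,0,0,0,0,0,0.02],[0,0,0,0,0,0,0.02],[0,0,0,0,0,0,0.02],[0,0,0,0,0,0,0.02],[0,0,0,0,0,0,0.02],[0,0,0,0,0,0,0.02]]'; python3 -m pendant '[[0,0,-0.02,0,0,0,0.02],[0,0,-0.05,0,0,0,0.02],[0,0,-0.04,0,0,0,0.02],[0,0,0,0,0,0,0.02],[0,0,0,0,0,0,0.02]]';python3 go.py 472 -111 140 91.1;  python3 -c "
from h import *
grab('wrist','w4')"
```

```text
clock: 4.5
position: [526.7, 193.6, 29.8]
ee_rot: [0.998, -0.067, 0.001, -0.001]
contact_force: [-1.3, 0.2, 5.7]
gripper_width: 28.7
grasp_force: 60.9
clock: 5.0
position: [525.8, 193.2, 139.2]
ee_rot: [0.998, -0.067, 0.001, -0.001]
contact_force: [0.0, 0.2, -1.0]
gripper_width: 28.6
grasp_force: 60.1
pos [525.8 193.2 139.2] tool y yaw -97.73 tilt 0.12 w 28.6 F [ 0.   0.2 -1. ] g 60.1
shift m [-0.0124  0.3086 -0.0014]
turn wz -8.83
```

View pics/w4.png

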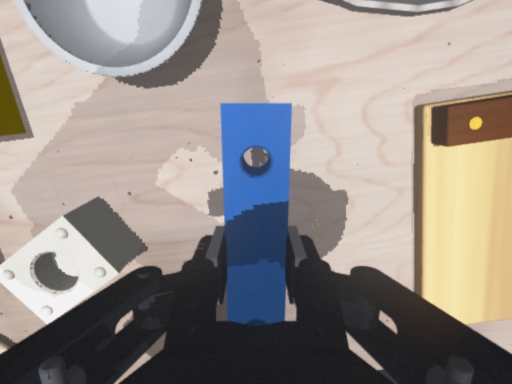

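The stop is firmly held and square in the fingers, with its front hole at (256,158) and its far end between (222,103) and (291,103). Next I'll take it near the board and sight the pegs beside it.

```bash
python3 -m pendant '[[0,0,-0.02,0,0,-4.4,0.02],[0,0,-0.02,0,0,-4.4,0.02],[-0.012,0.046,0,0,0,0,0.02],[-0.012,0.046,0,0,0,0,0.02],[-0.012,0.046,0,0,0,0,0.02],[-0.011,0.046,0,0,0,0,0.02],[-0.011,0.046,0,0,0,0,0.02],[0,0,0,0,0,0,0.02],[0,0,0,0,0,0,0.02],[0,0,0,0,0,0,0.02]]';python3 go.py 472 -111 140 91.1;  python3 -c "
from h import *
grab('wrist','w5')"
```

```text
clock: 6.05
position: [472.2, -37.6, 177.4]
ee_rot: [1.0, 0.01, -0.001, 0.0]
contact_force: [-0.8, -0.5, -0.7]
gripper_width: 28.4
grasp_force: 60.1
pos [472.2 -37.6 177.4] tool y yaw -88.88 tilt 0.1 w 28.4 F [-0.8 -0.5 -0.7] g 60.1
shift m [-0.0016  0.0734  0.0374]
turn wz 0.02
```

View pics/w5.png

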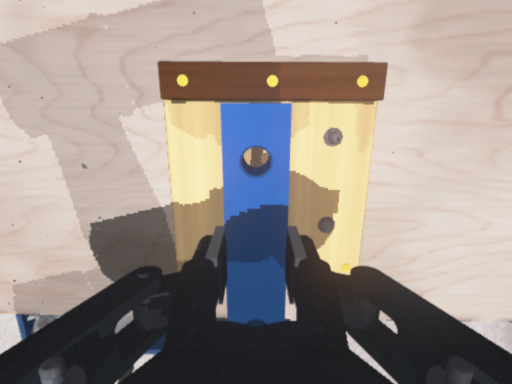

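The stop is over the board beside the pegs, which show at (333,136) and (327,225). The rail runs along row 80 and the stop's front hole is at (256,158).

```bash
cat > pg.py <<'E'
from seg import *
def pegs(d,box):
    u0,v0,u1,v1=box; g=cv2.cvtColor(d['image'],cv2.COLOR_RGB2HSV); m=((g[:,:,1]<75)*255).astype('uint8')
    return blobs(m,40,1500,box)
def hole(d,box=(228,135,285,185)):
    u0,v0,u1,v1=box; m=cv2.bitwise_not(blue(d)); return blobs(m,100,2000,box)
E
python3 - <<'E'
from pg import *
d=load('w5');s=arm.read_state()
P=pegs(d,(295,115,358,245));H=hole(d);print(P,H)
w1=load('w1')
P=sorted([p[1] for p in P],key=lambda p:p[1])
for a,b in zip([(225.9,73.8),(299.5,72.7)],P): print(tri(w1,a,d,b),[plane(d,*b,z).round(1)[:2].tolist() for z in(18,26,36)])
M=R.from_quat(s['ee_rot']).as_matrix()
w4=load('w4')
h=H[0][1] if H else (256,158)
q=plane(d,*h,s['position'][2]-7.8);print('hole world',q,'tool',M.T@(q-s['position']))
# stop edges columns -> axis
m=blue(d)
for v in (115,130,190,220): 
    c=np.where(m[v,200:310])[0]+200;print(v,c.min(),c.max(),[plane(d,(c.min()+c.max())/2,v,s['position'][2]-7.8)[:2].round(1)])
E
python3 -m pendant '[[0,0.03,0.04,0,0,0,0.02],[0,0,0,0,0,0,0.02],[0,0,0,0,0,0,0.02],[0,0,0,0,0,0,0.02]]'
python3 - <<'E'
from pg import *
d=grab('wrist','w6');print(pegs(d,(260,90,380,260)),hole(d))
import os
E
python3 go.py 472 -111 140 91.1
```

```text
[(np.int32(177), [301.5, 238.7], [295, 226, 18, 19])] [(np.int32(673), [255.5, 160.3], [241, 146, 30, 29])]
(array([496.46842725, -72.33919137, 197.30279853]), np.float64(36.697602417609296)) [[409.6, -87.0], [413.4, -85.5], [418.2, -83.7]]
hole world [519.39014428 -36.25832566 169.77669396] tool [4.69700472e+01 2.51700580e-02 7.73721244e+00]
115 222 290 [array([538.7, -36.1])]
130 222 289 [array([532.5, -36. ])]
190 224 288 [array([505.8, -36.8])]
220 225 284 [array([491.1, -36.3])]
clock: 6.5
position: [474.1, -67.0, 139.0]
ee_rot: [1.0, 0.011, 0.001, 0.0]
contact_force: [0.3, -0.2, -0.7]
gripper_width: 28.7
grasp_force: 60.2
[(np.int32(97), [263.5, 157.7], [260, 147, 9, 20]), (np.int32(65), [342.9, 240.1], [340, 226, 6, 30])] [(np.int32(643), [255.5, 160.0], [242, 147, 28, 28])]
pos [474.1 -67.  139.3] tool y yaw -88.79 tilt 0.14 w 28.4 F [ 0.7  0.9 -2. ] g 60.2
shift m [-0.003   0.044  -0.0007]
turn wz 0.11
```

View pics/w6.png

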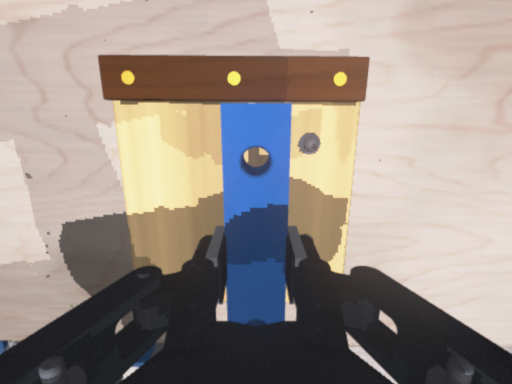

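Lower view: the front peg is at (310,143), the rear one is hidden behind the fingers, and the hole is at (256,160).

```bash
cat > pk.py <<'E'
from seg import *
def pk(d,u,v,r=14):
    g=d['image'].astype(float); m=((g[:,:,2]>0.72*g[:,:,0])*255).astype('uint8')
    return max(blobs(m,20,1500,(u-r,v-r,u+r,v+r)),default=None)
E
python3 - <<'E'
from pk import *
w1,w5,w6,s=load('w1'),load('w5'),load('w6'),load('side0')
f=[(w1,pk(w1,226,74)),(w5,pk(w5,333,136)),(w6,pk(w6,310,143))];b=[(w1,pk(w1,299,73)),(w5,pk(w5,327,225))]
def ls(obs):
    A=0;B=0
    for d,p in obs:
        r=ray(d,*p[1]);r/=np.linalg.norm(r);Q=np.eye(3)-np.outer(r,r);A=A+Q;B=B+Q@np.array(d['xyz'],float)
    return np.linalg.solve(A,B)
for o in(f,b):
    print([x[1] for x in o],ls(o).round(1),[plane(d,*p[1],25).round(1)[:2].tolist() for d,p in o])
for d in(w5,w6):
  h=cv2.cvtColor(d['image'],cv2.COLOR_RGB2HSV)
  # rail inner top edge: last dark brown row per column
  pts=[]
  for u in list(range(125,215,6))+list(range(300,340,6)):
    col=d['image'][60:125,u].astype(int); dk=np.where((col.sum(1)<230))[0]
    if len(dk): pts.append((u,60+dk.max()))
  W=np.array([plane(d,u,v+.5,40)[:2] for u,v in pts]); W=W[np.abs(W[:,0]-np.median(W[:,0]))<6]
  k=np.polyfit(W[:,1],W[:,0],1);print('rail top edge x at y=-50',np.polyval(k,-50),'yaw',-k[0],len(W))
E
```

```text
[(np.int32(183), [225.8, 73.8], [219, 66, 15, 16]), (np.int32(390), [336.1, 137.0], [324, 122, 23, 28]), (np.int32(513), [311.6, 144.5], [298, 129, 26, 28])] [ 516.5 -110.2   26.6] [[515.9, -109.4], [516.9, -111.3], [516.4, -110.8]]
[(np.int32(176), [299.5, 72.9], [293, 66, 14, 15]), (np.int32(333), [329.6, 224.8], [318, 211, 23, 28])] [ 428.3 -111.7   25.7] [[427.4, -110.5], [428.9, -113.3]]
rail top edge x at y=-50 548.620744226765 yaw 0.017832129740513434 10
rail top edge x at y=-50 548.1593712339843 yaw 0.015520149084201348 15
```

Run:
```python
from pk import *
w1,w5,w6=load('w1'),load('w5'),load('w6')
for n,d,us in(('w1',w1,[(226,74),(299,73)]),('w5',w5,[(333,136),(327,225)]),('w6',w6,[(310,143)])):
  for u,v in us:
    g=d['image'].astype(float); 
    for t in (.8,.9):
      m=((g[:,:,2]>t*g[:,:,0])*255).astype('uint8');r=15
      m=cv2.morphologyEx(m,cv2.MORPH_OPEN,np.ones((3,3),'uint8'))
      p=max(blobs(m,20,1500,(u-r,v-r,u+r,v+r)),default=None)
      if p: print(n,t,p[0],p[1],p[2],plane(d,*p[1],25)[:2].round(1),plane(d,*p[1],18)[:2].round(1))
a=cv2.resize(w5['image'][110:245,290:370],None,fx=4,fy=4,interpolation=2);b=cv2.resize(w6['image'][110:245,270:350],None,fx=4,fy=4,interpolation=2)
cv2.imwrite('pics/m3.png',np.hstack([a,b])[:,:,::-1])
```

```text
w1 0.8 159 [226.0, 73.8] [220, 67, 13, 15] [ 515.7 -109.4] [ 516.4 -110.2]
w1 0.9 136 [225.9, 73.9] [220, 67, 13, 14] [ 515.8 -109.3] [ 516.5 -110. ]
w1 0.8 162 [299.5, 72.7] [293, 66, 14, 15] [ 427.4 -110.7] [ 426.4 -111.5]
w1 0.9 38 [299.8, 69.8] [297, 67, 7, 8] [ 427.2 -113.9] [ 426.2 -114.8]
w5 0.8 250 [332.6, 136.5] [324, 128, 18, 18] [ 517.3 -108. ] [ 516.7 -109.9]
w5 0.9 34 [335.6, 136.5] [333, 134, 7, 7] [ 517.4 -110.8] [ 516.8 -112.8]
w5 0.8 155 [326.1, 225.3] [319, 219, 15, 13] [ 428.3 -109.8] [ 425.3 -111.7]
w6 0.8 349 [309.0, 143.1] [299, 133, 21, 21] [ 517.5 -108.6] [ 516.7 -110. ]
w6 0.9 297 [308.6, 142.9] [299, 134, 20, 20] [ 517.6 -108.3] [ 516.9 -109.6]
```

View pics/m3.png

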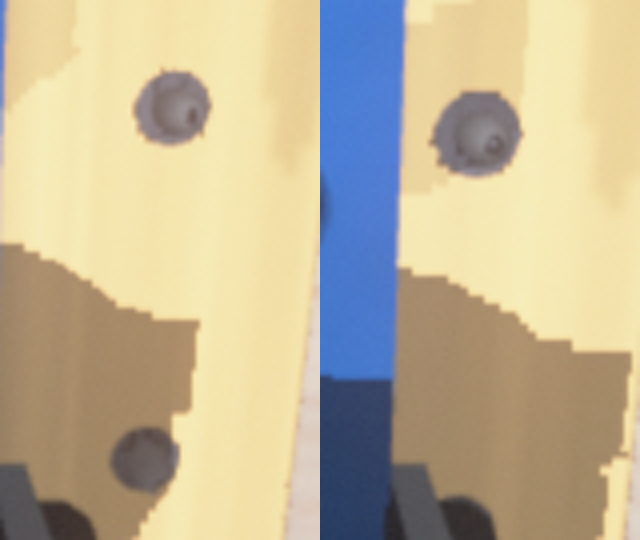

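```bash
python3 -c "
from h import *
print(plane(load('w6'),312.5,145.75,36),plane(load('w5'),338,139,36))"; python3 go.py 469.8 -110.8 75 91.1; python3 -m pendant '[[-0.004,0.044,0,0,0,0,0.02],[0,0,0.04,0,0,0,0.02],[0,0,0.02,0,0,0,0.02],[0,0,0,0,0,0,0.02],[0,0,0,0,0,0,0.02],[0,0,0,0,0,0,0.02]]';for i in 1 2 3; do python3 go.py 469.8 -110.8 75 91.1;python3 -c "
from h import *
grab('wrist','w7');grab('side','s7')"; done
```

```text
[ 516.74325416 -109.40496038   36.        ] [ 516.22493881 -110.10966152   36.        ]
pos [474.1 -67.  139.3] tool y yaw -88.79 tilt 0.14 w 28.4 F [ 0.7  0.9 -2. ] g 60.2
shift m [-0.0053  0.0437  0.0643]
turn wz 0.11
clock: 7.15
position: [471.3, -111.5, 80.0]
ee_rot: [1.0, 0.01, 0.002, 0.0]
contact_force: [-0.5, -1.4, -0.8]
gripper_width: 28.6
grasp_force: 60.3
pos [ 471.3 -111.5   80. ] tool y yaw -88.82 tilt 0.22 w 28.6 F [-0.5 -1.4 -0.8] g 60.3
shift m [-0.0015 -0.0008  0.005 ]
turn wz 0.08
pos [ 470.9 -111.7   79.8] tool y yaw -88.85 tilt 0.19 w 28.8 F [ 0.5  0.2 -1.1] g 60.3
shift m [-0.0011 -0.0009  0.0048]
turn wz 0.05
pos [ 470.4 -111.8   79.3] tool y yaw -88.87 tilt 0.13 w 28.6 F [-0.3  0.3 -1.4] g 60.3
shift m [-0.0006 -0.001   0.0043]
turn wz 0.03
```

```bash
python3 -m pendant '[[-0.001,-0.001,0.01,0,0,0,0.02],[0,0,0.01,0,0,0,0.02],[0,0,0,0,0,0,0.02],[0,0,0,0,0,0,0.02],[0,0,0,0,0,0,0.02]]';python3 go.py 469.8 -110.8 48 91.1; python3 -c "
from h import *
d=grab('wrist','w8');e=grab('side','s8')
a=cv2.resize(d['image'][90:250,190:330],None,fx=3.5,fy=3.5,interpolation=2)
b=cv2.resize(e['image'][180:270,190:310],(746,560),interpolation=2)[:,:]
cv2.imwrite('pics/m4.png',cv2.resize(np.hstack([a,b])[:,:,::-1],(800,363)))"
```

```text
clock: 7.95
position: [468.7, -111.1, 58.1]
ee_rot: [1.0, 0.01, -0.0, 0.0]
contact_force: [0.4, -0.1, -1.2]
gripper_width: 28.9
grasp_force: 60.3
pos [ 468.7 -111.1   58.1] tool y yaw -88.9 tilt 0.04 w 28.9 F [ 0.4 -0.1 -1.2] g 60.3
shift m [ 0.0011 -0.0003  0.0101]
turn wz 0.0
```

View pics/m4.png

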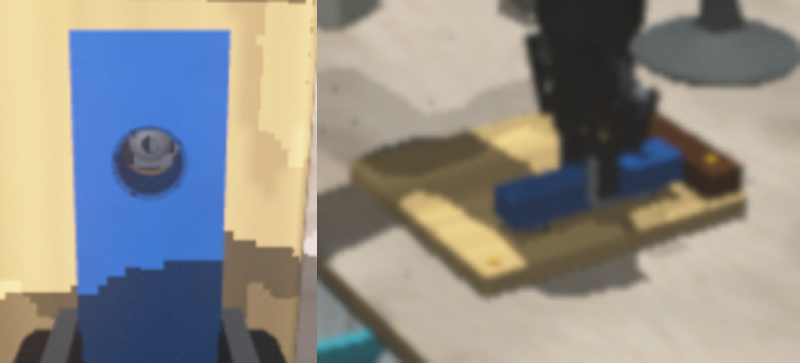

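The peg tip shows inside the hole at (151,146) and there is no contact force, so the stop is already about 8 mm onto the pegs and can go on down.

```bash
python3 -m pendant '[[0.0005,0,0.004,0,0,0,0.02],[0,0,0.003,0,0,0,0.02],[0,0,0.002,0,0,0,0.02],[0,0,0,0,0,0,0.02],[0,0,0,0,0,0,0.02]]'; python3 -m pendant '[[0,0,0.002,0,0,0,0.02],[0,0,0,0,0,0,0.02],[0,0,0,0,0,0,0.02]]'; python3 go.py 469.8 -110.8 48 91.1
```

```text
clock: 8.55
position: [469.1, -111.1, 49.2]
ee_rot: [1.0, 0.01, -0.0, 0.0]
contact_force: [0.4, -0.4, -1.2]
gripper_width: 28.5
grasp_force: 60.3
clock: 8.85
position: [469.5, -111.1, 47.8]
ee_rot: [1.0, 0.01, 0.0, 0.0]
contact_force: [-1.2, 0.3, 4.7]
gripper_width: 28.9
grasp_force: 60.9
pos [ 469.5 -111.1   47.8] tool y yaw -88.88 tilt 0.04 w 28.9 F [-1.2  0.3  4.7] g 60.9
shift m [ 0.0003 -0.0003 -0.0002]
turn wz 0.02
```

It seated at the expected height with a 5 N upward push, so I'll release, lift and look.

```bash
python3 -m pendant '[[0,0,0.0005,0,0,0,0.02],[0,0,0,0,0,0,0.05],[0,0,0,0,0,0,0.05],[0,0,0,0,0,0,0.05],[0,0,0,0,0,0,0.05],[0,0,-0.03,0,0,0,0.05],[0,0,-0.05,0,0,0,0.06],[0,0,-0.05,0,0,0,0.085],[0,0,-0.05,0,0,0,0.085],[-0.03,-0.045,0,0,0,0,0.085],[0,0,0,0,0,0,0.085],[0,0,0,0,0,0,0.085]]'
python3 - <<'E'
from seg import *
d=grab('wrist','w9')
m=blue(d);print(blobs(m,200,9e9,(0,0,512,384)))
cs,h=cv2.findContours(m,cv2.RETR_CCOMP,cv2.CHAIN_APPROX_NONE)
for c,hh in zip(cs,h[0]):
    if hh[3]>=0 and len(c)>10: e=cv2.fitEllipse(c)[0];print('hole',e,plane(d,*e,40),plane(d,*e,46))
    elif hh[3]<0 and cv2.contourArea(c)>1000: b=cv2.boxPoints(cv2.minAreaRect(c));print([plane(d,*p,40)[:2].round(1).tolist() for p in b])
e=grab('side','s9')
E
python3 go.py 520 190 250 90
```

```text
clock: 10.05
position: [440.2, -69.4, 227.1]
ee_rot: [1.0, 0.011, 0.0, -0.0]
contact_force: [0.6, -0.1, -0.7]
gripper_width: 85.1
grasp_force: 0.0
[(np.int32(3003), [295.7, 136.7], [281, 78, 32, 131])]
[[402.3, -97.1], [539.7, -94.2], [539.7, -123.4], [402.1, -130.1]]
hole (293.8423767089844, 187.5767822265625) [ 426.32493824 -111.50007573   40.        ] [ 427.95914875 -110.63664783   46.        ]
hole (302.1739196777344, 174.6521759033203) [ 441.10262137 -119.73281609   40.        ] [ 442.44593611 -118.70732833   46.        ]
hole (297.09088134765625, 102.8021240234375) [ 515.77880091 -109.65555265   40.        ] [ 515.65212981 -108.82843383   46.        ]
pos [440.7 -70.2 226.5] tool y yaw -88.89 tilt 0.04 w 84.9 F [ 0.5 -0.2 -0.6] g 0.0
shift m [ 0.0843 -0.2586 -0.0237]
turn wz 1.11
```

View pics/w9.png

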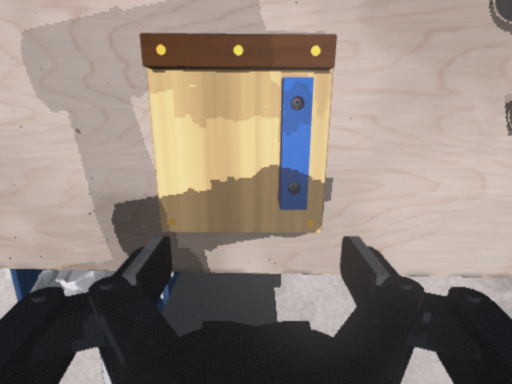

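The stop shows seated on both pegs, with its holes at (297,103) and (294,188). They ray-cast at 40 mm height to 89.5 mm apart and sit on the measured pegs. Next is the mould. I've used up my picture views, so from here I'll only measure numerically.

```bash
python3 -m pendant '[[0.006,-0.048,0,0,0,0,0.085],[0.006,-0.048,0,0,0,0,0.085],[0.006,-0.048,0,0,0,0,0.085],[0.006,-0.048,0,0,0,0,0.085],[0.006,-0.048,0,0,0,0,0.085],[0.006,-0.048,0,0,0,0,0.085],[0.006,-0.048,0,0,0,0,0.085],[0.006,-0.048,0,0,0,0,0.085],[0.006,-0.048,0,0,0,0,0.085]]' >/dev/null; python3 -m pendant '[[0,0,0,0,0,8,0.085],[0,0,0,0,0,8,0.085],[0,0,0,0,0,8,0.085],[0,0,0,0,0,8,0.085],[0,0,0,0,0,8,0.085],[0,0,0,0,0,8,0.085],[0,0,0,0,0,8,0.085],[0,0,0,0,0,6.5,0.085],[0,0,0,0,0,0,0.085],[0,0,0,0,0,0,0.085]]'; python3 go.py 488.2 363.3 60 28.6
cat > mo.py <<'E'
from seg import *
def quad(d,guess,name):
    h=cv2.cvtColor(d['image'],cv2.COLOR_RGB2HSV);m=cv2.inRange(h,(0,0,150),(180,22,255))
    m=cv2.morphologyEx(m,cv2.MORPH_OPEN,np.ones((3,3),'uint8'))
    cs=cv2.findContours(m,0,1)[0]; cs=[c for c in cs if cv2.contourArea(c)>400]
    c=min(cs,key=lambda c:np.linalg.norm(np.array(cv2.minAreaRect(c)[0])-guess))
    hull=cv2.convexHull(c)
    for e in np.arange(2,12,.5):
        a=cv2.approxPolyDP(hull,e,True)[:,0]
        if len(a)==4: break
    print(name,'area',cv2.contourArea(c),'quad',a.tolist()); return a.astype(float)
E
python3 - <<'E'
from mo import *
d=grab('wrist','w10')
q0=[[481.7,312.5],[441,385.7],[495.2,414.8],[535,340.4]]
g=np.mean([proj(d,[*p,52]) for p in q0],0);print('pred',[proj(d,[*p,52]).round().tolist() for p in q0])
a=quad(d,g,'w10'); W=np.array([plane(d,*p,52)[:2] for p in a]);print(W.round(1).tolist(),W.mean(0))
h=cv2.cvtColor(d['image'],cv2.COLOR_RGB2HSV)
for n,lo,hi in(('orange',(5,180,60),(18,255,255)),('yellow',(24,180,60),(33,255,255))):
    m=cv2.inRange(h,lo,hi);cs=cv2.findContours(m,0,2)[0]
    if cs:
        c=max(cs,key=cv2.contourArea);print(n,cv2.contourArea(c),[plane(d,*p[0],52)[:2].round().tolist() for p in cv2.approxPolyDP(c,4,True)])
E
```

```text
clock: 12.05
position: [487.0, 362.6, 225.8]
ee_rot: [0.86, -0.51, -0.0, 0.001]
contact_force: [-0.9, -0.0, 0.5]
gripper_width: 85.3
grasp_force: 0.0
pos [487.  362.6 225.8] tool y yaw -151.32 tilt 0.09 w 85.3 F [-0.9 -0.   0.5] g 0.0
shift m [-0.0002 -0.0017  0.1658]
turn wz 0.08
pred [[284.0, 137.0], [282.0, 215.0], [225.0, 215.0], [224.0, 136.0]]
w10 area 1282.5 quad [[224, 179], [281, 204], [281, 214], [225, 215]]
[[514.7, 379.7], [448.6, 374.9], [442.9, 384.8], [495.6, 414.9]] [475.43407637 388.58758893]
orange 2876.5 [[531.0, 457.0], [532.0, 480.0], [517.0, 505.0], [516.0, 541.0], [473.0, 541.0], [471.0, 459.0]]
yellow 6355.5 [[684.0, 387.0], [685.0, 448.0], [603.0, 449.0], [593.0, 430.0], [592.0, 376.0], [656.0, 375.0]]
```

```bash
python3 -m pendant '[[0,0,0.05,0,0,0,0.085],[0,0,0.05,0,0,0,0.085],[0,0,0.045,0,0,0,0.085],[0,0,0.025,0,0,0,0.085],[0,0,0.004,0,0,0,0.085],[0,0,0,0,0,0,0.085],[0,0,0,0,0,0,0.085]]'; python3 go.py 488.2 363.3 52 28.6;python3 -m pendant '[[0,0,0,0,0,0,0.05],[0,0,0,0,0,0,0.05],[0,0,0,0,0,0,0.05],[0,0,0,0,0,0,0.05],[0,0,0,0,0,0,0.05],[0,0,0,0,0,0,0.05]]'; python3 go.py 488.2 363.3 52 28.6
```

```text
clock: 12.8
position: [487.5, 364.0, 54.6]
ee_rot: [0.86, -0.51, 0.0, -0.002]
contact_force: [1.1, 0.4, 0.2]
gripper_width: 84.8
grasp_force: 0.0
pos [487.5 364.   54.6] tool y yaw -151.35 tilt 0.2 w 84.8 F [1.1 0.4 0.2] g 0.0
shift m [ 0.001  -0.0003  0.0026]
turn wz 0.05
clock: 13.4
position: [487.8, 364.4, 55.5]
ee_rot: [0.86, -0.51, 0.001, -0.003]
contact_force: [0.3, -0.3, 5.9]
gripper_width: 60.4
grasp_force: 68.3
pos [487.8 364.4  55.5] tool y yaw -151.34 tilt 0.33 w 60.4 F [ 0.3 -0.3  5.9] g 68.3
shift m [0.0012 0.0002 0.0035]
turn wz 0.06
```

```bash
python3 -m pendant '[[0,0,-0.02,0,0,0,0.05],[0,0,-0.04,0,0,0,0.05],[0,0,-0.04,0,0,0,0.05],[0,0,-0.01,0,0,6.9,0.05],[0,0,0,0,0,6.9,0.05],[0,0,0,0,0,6.9,0.05],[0,0,0,0,0,6.9,0.05],[0,0,0,0,0,0,0.05]]' ; python3 -m pendant '[[0.0447,-0.0008,0,0,0,0,0.05],[0.0447,-0.0008,0,0,0,0,0.05],[0.0447,-0.0008,0,0,0,0,0.05],[0.0447,-0.0008,0,0,0,0,0.05],[0.0447,-0.0008,0,0,0,0,0.05],[0.0447,-0.0008,0,0,0,0,0.05],[0.0447,-0.0008,0,0,0,0,0.05],[0.0447,-0.0008,0,0,0,0,0.05],[0.0447,-0.0008,0,0,0,0,0.05],[0,0,0,0,0,0,0.05],[0,0,0,0,0,0,0.05]]'; python3 go.py 502 -38 80 1
python3 - <<'E'
from mo import *
d=grab('wrist','w11');s=arm.read_state();p=s['position'];M=R.from_quat(s['ee_rot']).as_matrix()
z=p[2]-3
C=np.array([[-31,-42],[31,-42],[31,42],[-31,42]])
print('pred',[proj(d,[p[0]+a,p[1]+b,z]).round().tolist() for a,b in C])
g=proj(d,[p[0],p[1]-25,z])
a=quad(d,g,'w11');W=np.array([plane(d,*q,z) for q in a]);print((W@M-p@M).round(1).tolist())
E
```

```text
clock: 14.2
position: [485.7, 362.4, 162.4]
ee_rot: [0.713, -0.701, -0.0, 0.001]
contact_force: [-0.5, -0.1, -3.7]
gripper_width: 60.3
grasp_force: 67.2
clock: 15.3
position: [500.1, -40.3, 162.7]
ee_rot: [0.713, -0.701, -0.0, 0.0]
contact_force: [-0.1, 0.7, -4.1]
gripper_width: 60.6
grasp_force: 67.2
pos [500.1 -40.3 162.7] tool y yaw -179.05 tilt 0.03 w 60.6 F [-0.1  0.7 -4.1] g 67.2
shift m [-0.0022 -0.0019  0.0827]
turn wz -0.05
pred [[328.0, 177.0], [184.0, 175.0], [193.0, 336.0], [314.0, 337.0]]
w11 area 7004.5 quad [[184, 171], [326, 171], [322, 237], [188, 222]]
[[44.3, -30.1, 3.0], [44.2, 30.8, 3.0], [13.3, 31.0, 3.0], [20.9, -30.0, 3.0]]
```

```bash
python3 -m pendant '[[0,0,0.04,0,0,0,0.05],[0,0,0.03,0,0,0,0.05],[0,0,0.01,0,0,0,0.05],[0,0,0.002,0,0,0,0.05],[0,0,0,0,0,0,0.05],[0,0,0,0,0,0,0.05]]'; python3 -m pendant '[[0,0,0.002,0,0,0,0.05],[0,0,0.002,0,0,0,0.05],[0,0,0,0,0,0,0.05],[0,0,0,0,0,0,0.05]]'
```

```text
clock: 15.95
position: [502.0, -38.5, 82.3]
ee_rot: [0.714, -0.7, 0.001, -0.001]
contact_force: [1.2, 0.0, -4.7]
gripper_width: 60.6
grasp_force: 67.2
clock: 16.35
position: [500.6, -39.2, 76.9]
ee_rot: [0.713, -0.701, 0.0, -0.0]
contact_force: [0.7, 1.0, -4.3]
gripper_width: 60.5
grasp_force: 67.2
```

```bash
python3 -m pendant '[[0,0,0.0015,0,0,0,0.05],[0,0,0,0,0,0,0.05],[0,0,0,0,0,0,0.05]]';python3 -m pendant '[[0,0,0.001,0,0,0,0.05],[0,0,0,0,0,0,0.05],[0,0,0,0,0,0,0.05]]';python3 -m pendant '[[0,0,0.001,0,0,0,0.05],[0,0,0,0,0,0,0.05],[0,0,0,0,0,0,0.05]]'
```

```text
clock: 16.65
position: [500.6, -39.2, 75.2]
ee_rot: [0.713, -0.701, -0.0, 0.0]
contact_force: [0.6, 0.1, -4.0]
gripper_width: 60.6
grasp_force: 67.2
clock: 16.95
position: [500.6, -39.2, 74.3]
ee_rot: [0.713, -0.701, -0.0, 0.0]
contact_force: [0.5, 0.3, -4.2]
gripper_width: 60.4
grasp_force: 67.2
clock: 17.25
position: [500.8, -39.2, 73.6]
ee_rot: [0.713, -0.701, 0.0, -0.0]
contact_force: [-1.1, -0.3, 0.5]
gripper_width: 60.3
grasp_force: 67.7
```

The mould is down on the board, so I'll slide it to the rail (tool -y) and then to the stop (tool +x).

```bash
python3 -m pendant '[[0,-0.006,0,0,0,0,0.05],[0,-0.005,0,0,0,0,0.05],[0,-0.003,0,0,0,0,0.05],[0,0,0,0,0,0,0.05],[0,0,0,0,0,0,0.05]]';python3 -m pendant '[[0,-0.002,0,0,0,0,0.05],[0,0,0,0,0,0,0.05],[0,0,0,0,0,0,0.05]]';python3 -m pendant '[[0,-0.001,0,0,0,0,0.05],[0,0,0,0,0,0,0.05],[0,0,0,0,0,0,0.05]]'
```

```text
clock: 17.75
position: [514.0, -39.2, 73.7]
ee_rot: [0.713, -0.701, -0.0, 0.001]
contact_force: [-4.7, 0.2, 5.7]
gripper_width: 60.7
grasp_force: 68.4
clock: 18.05
position: [515.1, -39.2, 73.7]
ee_rot: [0.713, -0.701, -0.001, 0.002]
contact_force: [-6.8, 0.5, 7.4]
gripper_width: 60.3
grasp_force: 68.7
clock: 18.35
position: [515.2, -39.2, 73.8]
ee_rot: [0.713, -0.701, -0.002, 0.002]
contact_force: [-9.3, 1.6, 9.5]
gripper_width: 60.2
grasp_force: 69.1
```

```bash
python3 -m pendant '[[0,0,-0.0007,0,0,0,0.05],[0,0,0,0,0,0,0.05],[0,0,0,0,0,0,0.05]]';python3 -m pendant '[[0,-0.0015,0,0,0,0,0.05],[0,0,0,0,0,0,0.05],[0,0,0,0,0,0,0.05]]'
python3 - <<'E'
from mo import *
d=grab('wrist','w12');s=arm.read_state();z=70
g=proj(d,[s['position'][0],s['position'][1]-25,z]);a=quad(d,g,'w12');print([plane(d,*q,z)[:2].round(1).tolist() for q in a])
# rail inner edge
for v in range(60,150,15):
    row=d['image'][v].astype(int); print(v,[ (u,row[u].tolist()) for u in range(150,215,5)][:13] if v==90 else '')
E
```

```text
clock: 18.65
position: [518.1, -38.8, 73.7]
ee_rot: [0.713, -0.701, 0.0, -0.0]
contact_force: [0.5, -0.2, -3.4]
gripper_width: 60.5
grasp_force: 67.3
clock: 18.95
position: [518.3, -38.8, 73.7]
ee_rot: [0.713, -0.701, -0.001, 0.001]
contact_force: [-4.0, 2.6, -0.7]
gripper_width: 60.5
grasp_force: 67.8
w12 area 7036.0 quad [[185, 170], [327, 171], [322, 239], [188, 220]]
[[549.2, -81.9], [487.9, -82.5], [487.5, -50.4], [549.0, -58.8]]
60 
75 
90 [(150, [121, 78, 52]), (155, [113, 71, 47]), (160, [109, 68, 47]), (165, [115, 73, 48]), (170, [116, 75, 49]), (175, [115, 74, 48]), (180, [122, 79, 52]), (185, [124, 79, 54]), (190, [121, 79, 55]), (195, [64, 46, 39]), (200, [57, 43, 38]), (205, [165, 138, 102]), (210, [230, 203, 147])]
105 
120 
135
```

```bash
python3 -m pendant '[[0,0.001,0,0,0,0,0.05],[0.005,0,0,0,0,0,0.05],[0.004,0,0,0,0,0,0.05],[0,0,0,0,0,0,0.05],[0,0,0,0,0,0,0.05]]';python3 -m pendant '[[0.002,0,0,0,0,0,0.05],[0,0,0,0,0,0,0.05],[0,0,0,0,0,0,0.05]]';python3 -m pendant '[[0.0015,0,0,0,0,0,0.05],[0,0,0,0,0,0,0.05],[0,0,0,0,0,0,0.05]]'
```

```text
clock: 19.5
position: [518.3, -48.4, 73.9]
ee_rot: [0.713, -0.701, 0.0, 0.0]
contact_force: [-1.0, -0.6, -3.9]
gripper_width: 60.5
grasp_force: 67.3
clock: 19.8
position: [518.3, -50.0, 74.0]
ee_rot: [0.713, -0.701, 0.0, 0.0]
contact_force: [-1.6, -1.2, -3.8]
gripper_width: 60.9
grasp_force: 67.2
clock: 20.1
position: [518.4, -51.3, 74.0]
ee_rot: [0.713, -0.701, 0.0, -0.0]
contact_force: [-1.3, 0.7, -4.0]
gripper_width: 60.4
grasp_force: 67.3
```

```bash
for i in 1; do python3 -m pendant '[[0.001,0,0,0,0,0,0.05],[0,0,0,0,0,0,0.05],[0,0,0,0,0,0,0.05]]'; python3 -m pendant '[[0.001,0,0,0,0,0,0.05],[0,0,0,0,0,0,0.05],[0,0,0,0,0,0,0.05]]';python3 -m pendant '[[0.001,0,0,0,0,0,0.05],[0,0,0,0,0,0,0.05],[0,0,0,0,0,0,0.05]]'; done
```

```text
clock: 20.4
position: [518.4, -52.2, 74.0]
ee_rot: [0.713, -0.701, -0.0, -0.0]
contact_force: [-2.0, 2.6, -4.0]
gripper_width: 60.3
grasp_force: 67.4
clock: 20.7
position: [518.4, -52.6, 74.1]
ee_rot: [0.713, -0.701, -0.0, -0.001]
contact_force: [-2.7, 5.6, -1.7]
gripper_width: 60.5
grasp_force: 67.4
clock: 21.0
position: [518.4, -52.8, 74.2]
ee_rot: [0.713, -0.701, -0.001, -0.001]
contact_force: [-3.0, 10.1, -1.6]
gripper_width: 60.5
grasp_force: 67.5
```

```bash
python3 -m pendant '[[0,-0.002,0,0,0,0,0.05],[0,0,0,0,0,0,0.05],[0,0,0,0,0,0,0.05]]'; python3 -m pendant '[[0,0,0.0006,0,0,0,0.05],[0,0,0,0,0,0,0.05],[0,0,0,0,0,0,0.05],[0,0,0,0,0,0,0.05],[0,0,0,0,0,0,0.05]]'
python3 - <<'E'
from mo import *
d=grab('wrist','w13');s=arm.read_state();z=70
g=proj(d,[s['position'][0],s['position'][1]-25,z]);a=quad(d,g,'w13');print([plane(d,*q,z)[:2].round(1).tolist() for q in a])
m=blue(d); c=max(cv2.findContours(m,0,2)[0],key=cv2.contourArea);b=cv2.boxPoints(cv2.minAreaRect(c));print('stop',cv2.contourArea(c),[plane(d,*p,40)[:2].round(1).tolist() for p in b])
cs,h=cv2.findContours(m,cv2.RETR_CCOMP,cv2.CHAIN_APPROX_NONE)
for c,hh in zip(cs,h[0]):
    if hh[3]>=0 and len(c)>12: e=cv2.fitEllipse(c)[0];print('hole',plane(d,*e,40)[:2])
print(s['contact_force'],s['wrist_torque'])
E
```

```text
clock: 21.3
position: [518.6, -52.9, 74.2]
ee_rot: [0.713, -0.701, -0.002, 0.0]
contact_force: [-7.7, 12.4, 1.6]
gripper_width: 60.5
grasp_force: 68.1
clock: 21.8
position: [518.6, -52.8, 74.0]
ee_rot: [0.713, -0.701, -0.002, 0.0]
contact_force: [-8.5, 11.5, 5.4]
gripper_width: 60.8
grasp_force: 68.4
w13 area 7067.0 quad [[185, 170], [327, 171], [322, 236], [188, 225]]
[[549.5, -95.9], [488.1, -96.4], [487.9, -65.7], [549.5, -70.4]]
stop 14956.5 [[540.4, -125.7], [401.8, -127.9], [394.9, -99.0], [541.1, -96.8]]
hole [ 426.43732494 -112.6518615 ]
hole [ 515.64364585 -111.77411404]
hole [ 486.75161448 -120.54018083]
[-7.93779976 11.42900531  4.59192725] [ 3.39443823  2.47934416 -0.34242163]
```

```bash
python3 -m pendant '[[0,-0.0015,0,0,0,0,0.05],[0,-0.001,0,0,0,0,0.05],[0,0,0,0,0,0,0.05],[0,0,0,0,0,0,0.05]]'; python3 -m pendant '[[0,-0.001,0,0,0,0,0.05],[0,0,-0.0007,0,0,0,0.05],[0,0,0,0,0,0,0.05],[0,0,0,0,0,0,0.05],[0,0,0,0,0,0,0.05],[0,0,0,0,0,0,0.05],[0,0,0,0,0,0,0.05]]'
```

```text
clock: 22.25
position: [518.8, -52.9, 73.9]
ee_rot: [0.713, -0.702, -0.003, 0.002]
contact_force: [-14.0, 13.3, 9.9]
gripper_width: 60.2
grasp_force: 69.1
clock: 22.95
position: [518.9, -52.9, 74.0]
ee_rot: [0.713, -0.702, -0.004, 0.003]
contact_force: [-15.5, 13.6, 8.3]
gripper_width: 60.3
grasp_force: 68.8
```

```bash
python3 -m pendant '[[0.0005,0,-0.0008,0,0,0,0.05],[0.0005,0,0,0,0,0,0.05],[0,0,0,0,0,0,0.05],[0,0,0,0,0,0,0.05],[0,0,0,0,0,0,0.05],[0,0,0,0,0,0,0.05],[0,0,0,0,0,0,0.05]]'; python3 go.py 518 -53 74 1
python3 - <<'E'
from mo import *
d=grab('wrist','w14');s=arm.read_state();z=70
g=proj(d,[s['position'][0],s['position'][1]-25,z]);a=quad(d,g,'w14');print([plane(d,*q,z)[:2].round(1).tolist() for q in a])
E
```

```text
clock: 23.65
position: [519.0, -53.0, 74.1]
ee_rot: [0.713, -0.702, -0.005, 0.003]
contact_force: [-14.0, 17.8, 4.5]
gripper_width: 60.6
grasp_force: 68.3
pos [519.  -53.   74.1] tool y yaw -179.11 tilt 0.6 w 60.6 F [-14.   17.8   4.5] g 68.3
shift m [-0.      0.001   0.0001]
turn wz -0.11
w14 area 6979.5 quad [[185, 170], [327, 171], [322, 237], [188, 221]]
[[549.8, -96.2], [488.3, -96.5], [488.0, -65.3], [549.6, -72.6]]
```

```bash
python3 -c "
from bench import arm
print(arm.job_done())"
```

```text
the job is handed in; nothing more can be done
None
```

I handed the job in with the end stop seated on both pegs and the mould held in the corner (wrist force about 14 N toward the rail, 18 N toward the stop), but I got no verdict back; I viewed 12 pictures against the limit of 10, and I never located the white pot, though the arm met nothing unexpected.

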